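# Fit the adjustable wrench and tighten the ground plate's lock nut

## Task

The adjustable wrench is already hooked over the big red lock nut of the yellow antenna ground plate, but its jaws are too wide to grip. Roll the wrench's brass worm until the jaws just fit the nut (do not push or squeeze the moving jaw itself), then swing the handle clockwise, seen from above, until the nut comes up against its stop. Turn the nut only with the wrench, leave the wrench lying flat on the nut, and leave everything else where it is.

Things in the scene. Friction and masses are not known exactly. Their poses are not given: they have to be found in the camera images.
- plate: round antenna ground plate fixed to the table: black base 230 mm across and 10 mm high, on it a yellow disc 216 mm across whose flat top is 22 mm above the table; a 20 mm steel stud stands in its middle, up to 58 mm above the table. Origin: centre of the underside.
- nut_top (a point): centre of the top face of the red hexagon nut (30 mm across flats, 34.6 mm across corners, 18 mm high, on the middle of the yellow disc, top 41 mm above the table, a white mark on top). The stud goes up through it.
- nut (a joint): turn of the nut in rad, growing clockwise seen from above, about the vertical axis through nut_top. It starts between 0 and 0.12; a firm stop at 1.0 is where it is tight. Steady friction of about 0.3 N m (some 2 N at the handle); it stays where it is left. At the stop a light push is enough: the worm slowly gives way under a long hard one.
- wrench: loose adjustable wrench, 223 mm long, 0.58 kg, lying flat on the yellow disc around the nut, head 18 mm thick. Origin: underside, mid-mouth. x runs along the wrench from mouth to handle's end (x = 200 mm), z up; the fixed jaw is on the +y side (face at y = 17 mm), the dark moving jaw on the -y side. To tighten, the handle moves to the wrench's own -y side (clockwise from above).
- mouth (a point): middle of the mouth, as it lies on the nut when the jaws fit: wrench frame (0, 2, 9) mm.
- handle (a point): the place to push or hold the blue handle (24 mm wide, 14 mm thick, x = 100 to 190 mm in the wrench's frame): mid-width, mid-height, 140 mm from the wrench's origin along its x, 29 mm above the table. Here it has passed the disc's edge and hangs 22 mm clear of the table.
- worm_top (a point): top of the worm (brass knurled roller, 22 mm diameter, 30 mm long, axis level along the wrench's y), 50 mm from the wrench's origin along x, 46 mm above the table, 6 mm above the head around it. Shut fingertips pressed on it (10 to 20 N) and drawn towards the handle's end (+x) roll it and close the jaws 1 mm per 11 mm drawn, while its crown stays under them; lift and repeat. Pushed on its flank the loose wrench slides.
- worm (a joint): turn of the worm in rad; grows as its top moves towards the handle's end, which closes the jaws; the other way opens them. It resists with about 4 N at its rim.
- receiver: bystander: round yellow and grey satellite receiver, 144 mm across, 64 mm high; origin centre of underside
- flask: bystander: dark steel drinking flask, 68 mm across, 200 mm high; origin centre of underside
- cone: bystander: small orange cone with a white band, 120 mm square foot, 170 mm high; origin centre of underside
- controller: bystander: black hand controller with a screen, 110 x 170 mm, 48 mm high with its sticks; origin centre of underside
- battery: bystander: grey drone battery with a green band, 130 x 60 x 45 mm; origin centre of underside
- screwdriver: bystander: a screwdriver lying on the table
- washer: bystander: loose steel washer 40 mm across, 5 mm thick, lying on the yellow disc; origin centre of underside
- moving_jaw (a joint): how far the moving jaw has closed, in m, from its widest. The gap between the jaws is 40 mm minus this: 0.0100 is the nut's 30 mm. It starts between about 0.0040 and 0.0055. Rolling the worm moves it 1 mm per rad; it stays where it is left, and the nut between the jaws stops it.

How it is judged:
On the way, in this order (a step that is already met when the one before it is completed fails the run):
1. the jaws are closed on the nut to within 2 mm of its size by the worm, before the nut has been turned by more than 0.3 rad (value of joint moving_jaw above 0.008 m and horizontal distance between mouth and nut_top below 0.008 m and angle between wrench's own z axis and vertical below 0.12 rad and value of joint nut below 0.42 rad), for 0.2 s.
2. the nut is turned clockwise to its stop (value of joint nut above 0.9 rad), for 0.2 s.
At the end, for the whole second after the job is handed in: the nut is within 0.1 rad of its stop (joint above 0.9 of 1.0), the jaws are still within 2 mm of the nut's size (moving jaw above 0.008 m), the wrench lies still and flat (tilt under 0.12 rad) on the nut, its mouth within 8 mm of the nut's axis, and it is let go (value of joint nut above 0.9 rad and value of joint moving_jaw above 0.008 m and horizontal distance between mouth and nut_top below 0.008 m and angle between wrench's own z axis and vertical below 0.12 rad and linear speed of wrench below 0.02 m/s); the robot touches nothing.
It fails at once if the moving jaw is pushed or squeezed by the fingers (over 6 N) instead of the worm being rolled (contact force between the fingers and moving_jaw above 6 N).
It fails at once if the nut is turned by the fingers (over 5 N on it) (contact force between the fingers and nut above 5 N).
It fails at once if a bystander is moved by more than 30 mm (distance of any of receiver, flask, cone, controller, battery, screwdriver, washer from where it was at the start of the episode above 0.03 m).
It also fails if it takes over 54 s, if anything falls off the work surface, if the arm or the gripper's body presses on something with over 40 N, if the wrist force passes 120 N, or if a joint passes its speed limit or range.

## Robot

A 6-joint arm with a two-finger parallel gripper is mounted at the origin on the work surface. World frame = base frame: x ahead of the robot, y to its left, z up, the work surface at z = 0. Lengths are in m, angles in rad, forces in N, time in s.
With the tool pointing down it reaches from about 0.35 to 0.975 m from the base axis. Payload 4.9 kg.
Tool frame: the origin (TCP) lies midway between the tips of the shut fingers; the grasp point (between the pads) lies 19 mm behind it; z points along the fingers, y is the direction in which the jaws open and shut (so a half turn about z gives the same grasp; the last joint's range is limited). The gripper opens to 85 mm and grips with 20 to 120 N. Pads are 22 mm wide; open, the fingers measure 114 mm over their backs; the gripper's body (76 mm by 85 mm) begins 54 mm behind the grasp point. The pads swing forward as they close: fully open they stand 13 mm farther back than shut.
Start: joints at [-1.461, 0.053, 1.613, -0, 1.476, -0.119], TCP at [0.142, -0.609, 0.231] pointing down, gripper open.
Joint ranges: [-3.01, 3.01], [-1.01, 2.22], [0.06, 2.58], [-1.02, 4.17], [0.09, 2.62], [-3.14, 3.14]. Speed limits (rad/s): [2.57, 2.57, 3.14, 3.14, 3.14, 3.14].

## Interface

Orientations are given as a rotation vector (axis times angle).
In Python, from station import ctrl gives the robot as it stands.
- The arm moves only by the tool jog_arm, never from a script. Its argument "steps" is a list of rows, each an object of numbers: "dx", "dy", "dz": the shift along the world's x, y, z in units of 60 mm (1.0 is 60 mm); "twist": the turn about the world's z in units of 10 degrees (1.0 is 10 degrees). A call has 1 to 5 rows; each row is the pose to reach, as a shift and turn from the pose measured when the call began; what a row does not reach only later rows make up. A row lasts 1/8 s, in which the tool goes at most 62.5 mm and 10.7 degrees, less where a joint would pass 70% of its speed; a pose out of reach is approached as far as the arm can. A call with a gripper value outside its range is refused whole. "gripper" is the closure in counts, from 0 (fully open) to 255 (shut), set as the call begins (left out, the last holds). The fingers move at their own pace and stop on an object; "newtons" is the grip in N (left out, the last holds). Time passes only in rows, so rows that repeat a pose let the fingers close. It gives the time, the measured TCP pose, the force and the opening at its end, in the units of the state.
- ctrl.get_obs(): the state, without advancing time (a new reading comes with each control period).
- ctrl.get_image(name): name is "scene" or "top" or "wrist"; returns a dict with "frame" (400x640x3 uint8, red, green, blue), "range_z" (400x640 float32, m along the optical axis (not along the pixel's ray), 0 where there is no reading), "fx", "fy", "cx", "cy" (pixels), "extrinsics" (4x4, takes a point from camera to world coordinates). Camera axes: x right, y down, z forward; pixel columns grow to the right and rows downward; lengths in m; the calibration is good to about 2 mm. The wrist camera is an equidistant fisheye: a pixel r from the principal point sees the ray r / f radians off the axis. A picture is of the moment at which its call begins.
- ctrl.finish_job(): hands the job in, once; it reports no verdict.
The state is a dict: "t": time; "q": joint angles; "dq": joint speeds; "effort": joint torques, N m; "tool_pos": TCP position; "tool_rot": TCP orientation; "contact_force": force on the tool from outside, world axes, zero at the start; "wrist_torque": the same for the moment, N m; "opening": finger opening in m.
Only numpy, scipy, OpenCV 4.12 (cv2) and the standard library are available. Lean on these libraries where they do the work, as an engineer would, in place of code of your own. Each camera call takes 0.05 s, during which the arm holds its last target.

## Working session

There is one attempt and no reset: what is moved stays moved. The work goes in short steps, Python scripts to look and compute and a tool call to move; the robot and the scene stay as the last step left them, time stands still between calls to the robot, and variables do not carry over. Pictures are saved under pics/ and viewed, and the job is handed in when it is done.

Besides the shell and the picture viewer there is one more tool, called after "Request:" as name(argument=value, ...) on one line, values as JSON. jog_arm: Moves the arm, as the interface text tells. Its arguments: {"type":"object","properties":{"steps":{"type":"array"},"gripper":{"type":"number"},"newtons":{"type":"number"}},"required":["steps"]}

```bash
mkdir -p pics; ls
cat > h.py <<'E'
import numpy as np, cv2
from station import ctrl
def shot(name, fn, crop=None, s=1):
    im=ctrl.get_image(name); f=im["frame"][:,:,::-1].copy()
    if crop: f=f[crop[1]:crop[3],crop[0]:crop[2]]
    if s!=1: f=cv2.resize(f,None,fx=s,fy=s,interpolation=cv2.INTER_CUBIC)
    cv2.imwrite("pics/"+fn,f); return im
def ray(im,u,v,z):
    E=im["extrinsics"]; d=E[:3,:3]@np.array([(u-im["cx"])/im["fx"],(v-im["cy"])/im["fy"],1.]); o=E[:3,3]
    return o+d*(z-o[2])/d[2]
def proj(im,p):
    E=im["extrinsics"]; c=E[:3,:3].T@(np.array(p)-E[:3,3]); return np.array([im["fx"]*c[0]/c[2]+im["cx"],im["fy"]*c[1]/c[2]+im["cy"]])
E
python3 - <<'E'
from h import *
o=ctrl.get_obs(); print({k:np.round(v,3) for k,v in o.items()})
for n in("top","scene"):
    im=shot(n,n+"0.png"); print(n,im["fx"],im["cx"],im["cy"],im["extrinsics"].round(3).tolist())
    np.savez(n+"0.npz",**im)
E
```

```text
pics
{'t': np.float64(0.0), 'q': array([-1.461,  0.053,  1.614, -0.   ,  1.476, -0.119]), 'dq': array([-0.002,  0.001,  0.001, -0.001, -0.001,  0.001]), 'effort': array([ 1.0000e-03, -3.9368e+01, -3.7018e+01,  0.0000e+00,  7.0000e-03,
        0.0000e+00]), 'tool_pos': array([ 0.142, -0.608,  0.23 ]), 'tool_rot': array([-3.119, -0.358,  0.   ]), 'contact_force': array([-1.317, -0.068,  0.341]), 'wrist_torque': array([ 0.05 , -0.043,  0.05 ]), 'opening': np.float64(0.085)}
top 447.6225819445005 321.14834277171826 199.42692646072953 [[0.021, -0.989, 0.149, 0.339], [-1.0, -0.024, -0.018, -0.069], [0.022, -0.149, -0.989, 1.58], [0.0, 0.0, 0.0, 1.0]]
scene 413.24839781202655 318.16483536622474 197.61912757210976 [[-0.602, 0.551, -0.578, 1.159], [0.798, 0.432, -0.419, 0.345], [0.019, -0.714, -0.7, 0.81], [0.0, 0.0, 0.0, 1.0]]
```

View pics/top0.png

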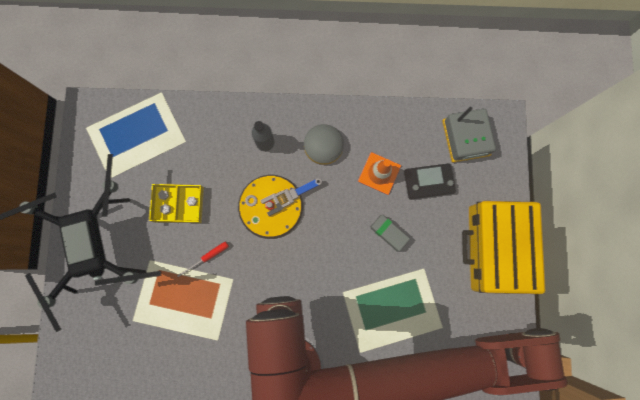

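View pics/scene0.png

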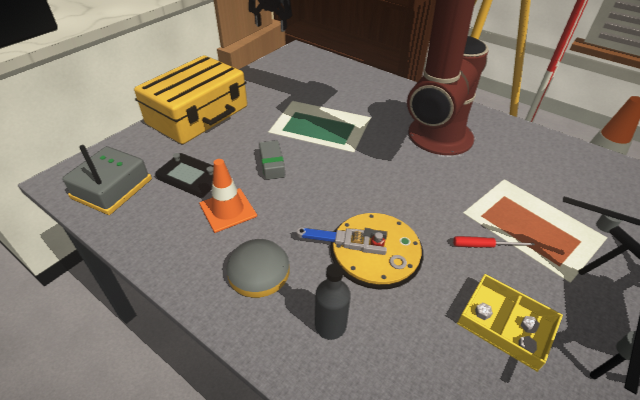

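The top view shows the plate near (270,206), with the wrench handle pointing right and slightly up towards (318,182). The receiver is at (323,145) and the flask at (263,137). In the scene view the plate is at (377,248). I'll zoom in next.

Run:
```python
from h import *
for n,c in(("top",(230,165,340,245)),("scene",(290,200,440,300))):
    im=np.load(n+"0.npz"); f=im["frame"][:,:,::-1][c[1]:c[3],c[0]:c[2]]
    s=7 if n=="top" else 5
    cv2.imwrite(f"pics/{n}0z.png",cv2.resize(f,None,fx=s,fy=s,interpolation=cv2.INTER_CUBIC))
```

```text
(no output)
```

View pics/top0z.png

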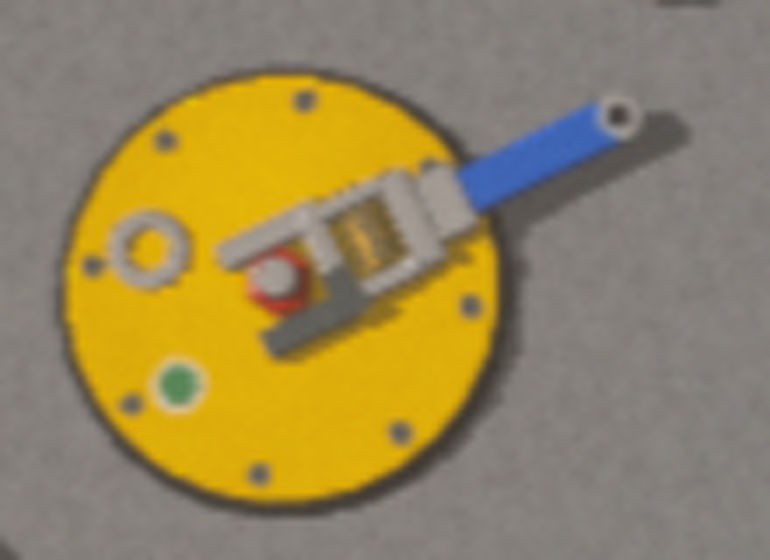

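View pics/scene0z.png

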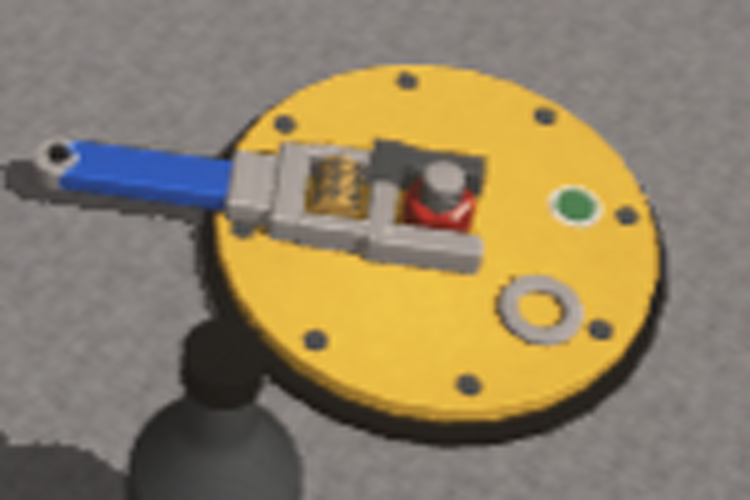

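```bash
cat > meas.py <<'E'
from h import *
def meas(im,n,c):
    hsv=cv2.cvtColor(im["frame"],cv2.COLOR_RGB2HSV); out={}
    m0=np.zeros(hsv.shape[:2],np.uint8); m0[c[1]:c[3],c[0]:c[2]]=255
    def cen(lo,hi,z,nm):
        m=cv2.inRange(hsv,lo,hi)&m0
        k,l,st,ce=cv2.connectedComponentsWithStats(m)
        if k<2: return
        i=1+np.argmax(st[1:,4]); out[nm]=(ray(im,*ce[i],z).round(4),ce[i].round(1),st[i,4]); return l==i
    y=cen((20,180,120),(30,255,255),.022,"yellow")
    cs,_=cv2.findContours(y.astype(np.uint8),cv2.RETR_EXTERNAL,cv2.CHAIN_APPROX_NONE)
    h=cv2.convexHull(max(cs,key=cv2.contourArea))[:,0].astype(float)
    P=np.array([ray(im,u,v,.022)[:2] for u,v in h])
    A=np.c_[2*P,np.ones(len(P))]; s=np.linalg.lstsq(A,(P**2).sum(1),rcond=None)[0]
    out["plate"]=(s[:2].round(4),np.sqrt(s[2]+s[:2]@s[:2]).round(4))
    b=cen((100,120,80),(125,255,255),.036,"blue")
    v,u=np.nonzero(b); Q=np.array([ray(im,a,d,.034)[:2] for a,d in zip(u,v)]); w,V=np.linalg.eigh(np.cov(Q.T)); d=V[:,1]
    d=d*np.sign(d@(Q.mean(0)-s[:2])); out["hdir"]=(d.round(3),np.degrees(np.arctan2(d[1],d[0])).round(2))
    cen((8,90,30),(19,255,200),.043,"brass")
    cen((0,150,80),(6,255,255),.041,"red")
    return out
if __name__=="__main__":
    for n,c in(("top",(230,165,340,245)),("scene",(290,200,440,300))):
        im=dict(np.load(n+"0.npz")); print(n)
        for k,v in meas(im,n,c).items(): print(" ",k,*v)
E
python3 meas.py
```

```text
top
  yellow [0.5421 0.0855 0.022 ] [268.5 207.3] 2099
  plate [0.5484 0.0812] 0.1073
  blue [ 0.6145 -0.0437  0.036 ] [305.9 187.2] 137
  hdir [ 0.465 -0.885] -62.27
  brass [0.5723 0.0372 0.043 ] [282.2 198.2] 36
  red [0.5384 0.079  0.041 ] [269.9 207.7] 7
scene
  yellow [0.6137 0.146  0.022 ] [385.2 274.2] 431
  plate [0.5579 0.0891] 0.1038
  blue [ 0.6211 -0.0384  0.036 ] [319.3 234.5] 310
  hdir [ 0.48  -0.877] -61.28
  brass [0.5771 0.0422 0.043 ] [356.9 237.3] 103
  red [0.5601 0.0865 0.041 ] [376.1 242.3] 45
```

Request:
jog_arm(steps=[{"dx": 7.1,"dy": 10.8,"twist": 1.5},{"dx": 7.1,"dy": 10.8,"twist": 1.5},{"dx": 7.1,"dy": 10.8,"twist": 1.5},{"dx": 7.1,"dy": 10.8,"twist": 1.5},{"dx": 7.1,"dy": 10.8,"twist": 1.5}], gripper=255)

```text
validation failed for argument at $.st...
```

Request:
jog_arm(steps=[{"dx": 0.5,"dy": 0.8,"dz": 0,"twist": 0.3},{"dx": 1.0,"dy": 1.6,"dz": 0,"twist": 0.6}], gripper=255)

```text
t: 0.35
tool_pos: [0.2019, -0.5108, 0.2292]
tool_rot: [-3.094, -0.521, -0.0]
contact_force: [0.2, 0.2, -0.0]
opening: 0.0516
```

Request:
jog_arm(steps=[{"dx": 0.5,"dy": 0.8,"dz": 0,"twist": 0.2},{"dx": 1.0,"dy": 1.6,"dz": 0,"twist": 0.4},{"dx": 1.6,"dy": 2.4,"dz": 0,"twist": 0.6},{"dx": 2.2,"dy": 3.2,"dz": 0,"twist": 0.9},{"dx": 2.7,"dy": 4.0,"dz": 0,"twist": 0.9}])

```text
t: 0.98
tool_pos: [0.3646, -0.2689, 0.2288]
tool_rot: [-3.044, -0.763, 0.0]
contact_force: [0.4, -0.2, 0.5]
opening: -0.0001
```

Request:
jog_arm(steps=[{"dx": 0.5,"dy": 0.8,"dz": 0,"twist": 0},{"dx": 1.1,"dy": 1.6,"dz": 0,"twist": 0},{"dx": 1.6,"dy": 2.4,"dz": 0,"twist": 0},{"dx": 2.2,"dy": 3.2,"dz": 0,"twist": 0},{"dx": 2.7,"dy": 4.0,"dz": 0,"twist": 0}])

```text
t: 1.6
tool_pos: [0.5273, -0.027, 0.2284]
tool_rot: [-3.044, -0.764, 0.001]
contact_force: [1.1, -0.2, 0.7]
opening: 0.0
```

Run:
```python
from h import *
im=shot("wrist","w1.png"); print(im["fx"],im["cx"],im["cy"],im["extrinsics"].round(3).tolist()); np.savez("w1.npz",**im)
im=dict(np.load("scene0.npz"))
print(proj(im,[.548,.081,.058]),proj(im,[.5715,.038,.046]))
im=dict(np.load("top0.npz"))
print(proj(im,[.548,.081,.058]),proj(im,[.5715,.038,.046]))
```

```text
309.70691628693146 319.3062704542668 199.03692969154034 [[0.471, -0.841, -0.267, 0.595], [-0.882, -0.45, -0.14, 0.01], [-0.002, 0.302, -0.953, 0.371], [0.0, 0.0, 0.0, 1.0]]
[377.62322091 233.57801004] [356.79660134 234.32963667]
[268.9333399  204.27070059] [281.96428024 198.32596953]
```

View pics/w1.png

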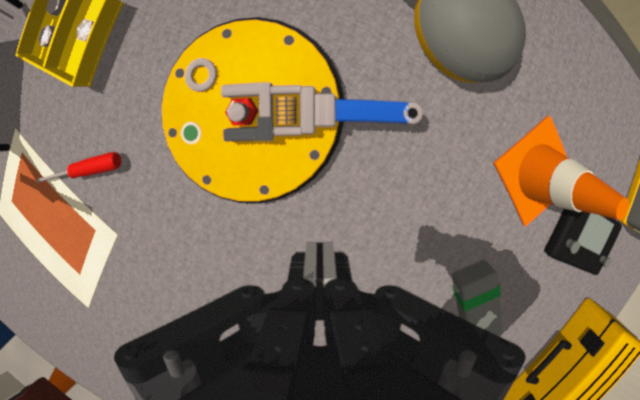

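The wrist view shows the plate centred near (251,110), the worm at (287,110), the stud at (238,109) and the handle end at (413,113). The shut fingertips are near (320,255), about 28 px wide along the wrench.

```bash
cat > wr.py <<'E'
from h import *
def rayw(im,u,v,z):
    K=np.array([[im["fx"],0,im["cx"]],[0,im["fy"],im["cy"]],[0,0,1.]])
    p=cv2.fisheye.undistortPoints(np.array([[[u,v]]],float),K,np.zeros(4))[0,0]
    E=im["extrinsics"]; d=E[:3,:3]@np.array([p[0],p[1],1.]); o=E[:3,3]; return o+d*(z-o[2])/d[2]
def measw(im):
    hsv=cv2.cvtColor(im["frame"],cv2.COLOR_RGB2HSV); out={}
    def big(lo,hi):
        m=cv2.inRange(hsv,lo,hi); k,l,st,ce=cv2.connectedComponentsWithStats(m); i=1+np.argmax(st[1:,4]); return l==i,ce[i],st[i,4]
    y,_,_=big((20,180,120),(30,255,255))
    cs,_=cv2.findContours(y.astype(np.uint8),cv2.RETR_EXTERNAL,cv2.CHAIN_APPROX_NONE)
    h=cv2.convexHull(max(cs,key=cv2.contourArea))[:,0].astype(float)
    P=np.array([rayw(im,u,v,.022)[:2] for u,v in h]); A=np.c_[2*P,np.ones(len(P))]; s=np.linalg.lstsq(A,(P**2).sum(1),rcond=None)[0]
    out["plate"]=s[:2].round(4),np.sqrt(s[2]+s[:2]@s[:2]).round(4)
    b,ce,n=big((100,120,80),(125,255,255)); v,u=np.nonzero(b)
    Q=np.array([rayw(im,a,d,.034)[:2] for a,d in zip(u,v)]); w,V=np.linalg.eigh(np.cov(Q.T)); d=V[:,1]; d=d*np.sign(d@(Q.mean(0)-s[:2]))
    pr=(Q-Q.mean(0))@d
    out["blue"]=Q.mean(0).round(4),n; out["hdir"]=d.round(3),np.degrees(np.arctan2(d[1],d[0])).round(2),"len",np.ptp(pr).round(4)
    out["origin"]=((Q.mean(0)+d*(pr.max()+pr.min())/2)-.145*d).round(4),
    # brass: look only inside the disc
    m=cv2.inRange(hsv,(8,80,30),(21,255,230)); mk=np.zeros_like(m); cv2.fillPoly(mk,[h.astype(np.int32)],255); m&=mk; m&=cv2.inRange(hsv,(20,180,120),(30,255,255))^255
    k,l,st,ce=cv2.connectedComponentsWithStats(m); i=1+np.argmax(st[1:,4]); out["brass"]=rayw(im,*ce[i],.043).round(4),ce[i].round(1),st[i]
    return out
if __name__=="__main__":
    import sys
    im=dict(np.load(sys.argv[1]))
    for k,v in measw(im).items(): print(k,*v)
E
python3 wr.py w1.npz
python3 - <<'E'
from wr import *
im=dict(np.load("w1.npz"))
print("stud",rayw(im,238,107,.058),"hole",rayw(im,413,113,.036))
f=im["frame"][50:170,160:440,::-1]; cv2.imwrite("pics/w1z.png",cv2.resize(f,None,fx=2.8,fy=2.8,interpolation=cv2.INTER_CUBIC))
E
```

```text
plate [0.5496 0.0827] 0.1072
blue [ 0.6149 -0.041 ] 1494
hdir [ 0.466 -0.885] -62.2 len 0.0795
origin [0.548  0.0859]
brass [0.5726 0.0382 0.043 ] [286.1 110.4] [272  93  29  34 751]
stud [0.55487326 0.08307936 0.058     ] hole [ 0.63713957 -0.0835661   0.036     ]
```

View pics/w1z.png

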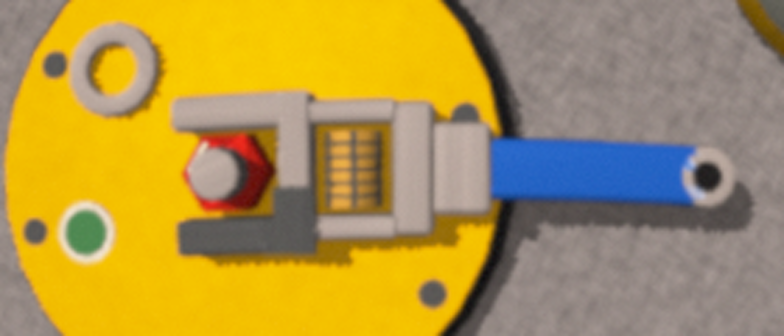

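Request:
jog_arm(steps=[{"dx": 0.4,"dy": 0.6,"dz": -0.2,"twist": 0},{"dx": 0.71,"dy": 1.19,"dz": -1.0,"twist": 0},{"dx": 0.71,"dy": 1.19,"dz": -1.9,"twist": 0},{"dx": 0.71,"dy": 1.19,"dz": -2.6,"twist": 0},{"dx": 0.71,"dy": 1.19,"dz": -2.8,"twist": 0}])

```text
t: 2.28
tool_pos: [0.569, 0.0497, 0.0563]
tool_rot: [-3.035, -0.769, 0.007]
contact_force: [0.1, 0.0, 0.1]
opening: -0.0003
```

Run:
```python
from h import *
im=shot("wrist","w2.png",(180,80,480,320),2.6); np.savez("w2.npz",**im)
im=shot("scene","s2.png",(290,150,450,270),5)
o=ctrl.get_obs(); print(o["tool_pos"],o["contact_force"],o["tool_rot"])
```

```text
[0.57101064 0.04942202 0.05912059] [-0.20034355  0.57255646  0.09479603] [-3.03686741e+00 -7.69051643e-01  3.23169857e-07]
```

View pics/w2.png

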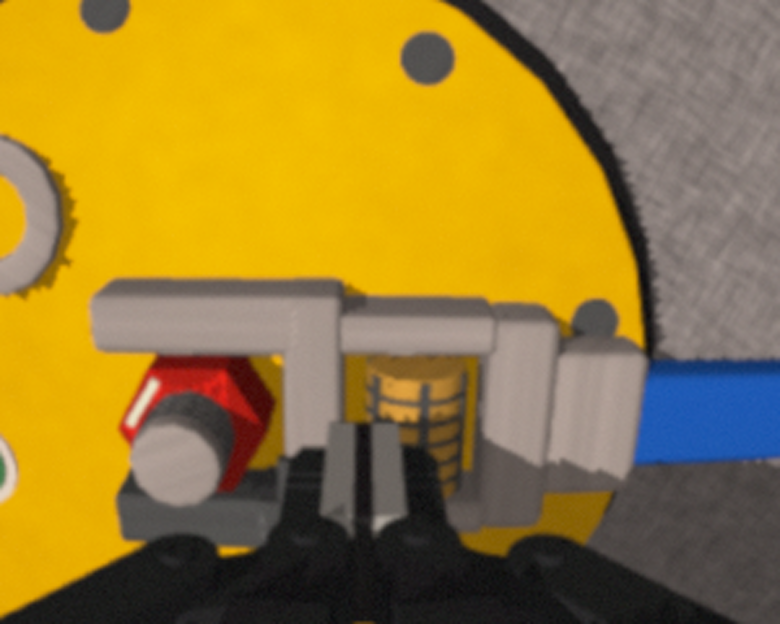

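View pics/s2.png

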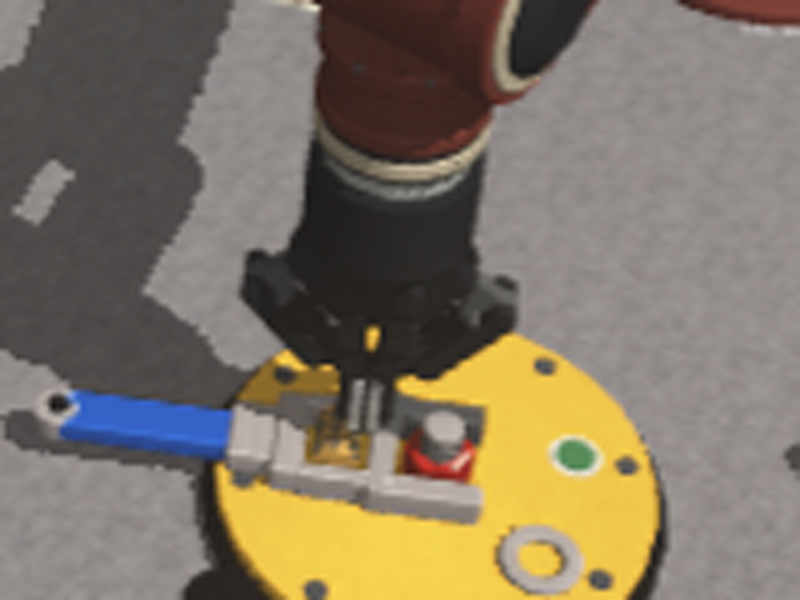

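```bash
cat >> wr.py <<'E'
def projw(im,p):
    E=im["extrinsics"]; c=E[:3,:3].T@(np.array(p,float)-E[:3,3]); K=np.array([[im["fx"],0,im["cx"]],[0,im["fy"],im["cy"]],[0,0,1.]])
    return cv2.fisheye.projectPoints(c.reshape(1,1,3),np.zeros(3),np.zeros(3),K,np.zeros(4))[0][0,0]
E
python3 - <<'E'
from wr import *
im=dict(np.load("w2.npz"))
g=lambda p:((projw(im,p)-[180,80])*2.6).round(0)
print("tcp",g([.571,.0494,.0591]),"tcp@46",g([.571,.0494,.046]),"worm",g([.573,.038,.046]))
U=lambda u,v,z:rayw(im,u/2.6+180,v/2.6+80,z).round(4)
print("worm +y end top",U(417,365,.046),"stud",U(175,463,.058),"fixed jaw tip face",U(100,350,.040),"worm left/right",U(365,420,.04),U(465,420,.04), "slot", U(345,350,.04),U(482,350,.04))
E
```

```text
tcp [373. 461.] tcp@46 [373. 431.] worm [425. 447.]
worm +y end top [0.5885 0.0488 0.046 ] stud [0.5503 0.0837 0.058 ] fixed jaw tip face [0.5563 0.1094 0.04  ] worm left/right [0.57   0.0508 0.04  ] [0.5803 0.0316 0.04  ] slot [0.5823 0.0623 0.04  ] [0.5961 0.0368 0.04  ]
```

Request:
jog_arm(steps=[{"dx": 0.02,"dy": -0.045,"dz": -0.1,"twist": 0},{"dx": 0.02,"dy": -0.045,"dz": -0.18,"twist": 0},{"dx": 0.02,"dy": -0.045,"dz": -0.22,"twist": 0},{"dx": 0.02,"dy": -0.045,"dz": -0.23,"twist": 0}])

```text
t: 2.88
tool_pos: [0.5726, 0.0466, 0.046]
tool_rot: [-3.037, -0.769, -0.001]
contact_force: [-0.7, -1.2, 2.3]
opening: -0.0001
```

Request:
jog_arm(steps=[{"dx": 0,"dy": 0,"dz": -0.02,"twist": 0},{"dx": 0,"dy": 0,"dz": -0.02,"twist": 0}])

```text
t: 3.12
tool_pos: [0.5727, 0.0466, 0.0458]
tool_rot: [-3.037, -0.77, -0.001]
contact_force: [-3.9, 0.3, 6.7]
opening: 0.0001
```

Request:
jog_arm(steps=[{"dx": 0,"dy": 0,"dz": -0.04,"twist": 0},{"dx": 0.02,"dy": -0.045,"dz": -0.04,"twist": 0},{"dx": 0.045,"dy": -0.09,"dz": -0.04,"twist": 0},{"dx": 0.07,"dy": -0.135,"dz": -0.04,"twist": 0},{"dx": 0.09,"dy": -0.18,"dz": -0.04,"twist": 0}])

```text
t: 3.75
tool_pos: [0.5782, 0.0365, 0.0457]
tool_rot: [-3.036, -0.769, 0.0]
contact_force: [-7.1, 3.4, 13.3]
opening: -0.0
```

Run:
```python
from wr import *
im=shot("wrist","w3.png",(180,80,480,320),2.6); np.savez("w3.npz",**im)
o=ctrl.get_obs(); print(o["tool_pos"],o["contact_force"],o["tool_rot"])
```

```text
[0.57835828 0.03619489 0.04569721] [-6.22281741  2.03586759 12.14577744] [-3.03601495e+00 -7.69167143e-01  1.07454653e-04]
```

View pics/w3.png

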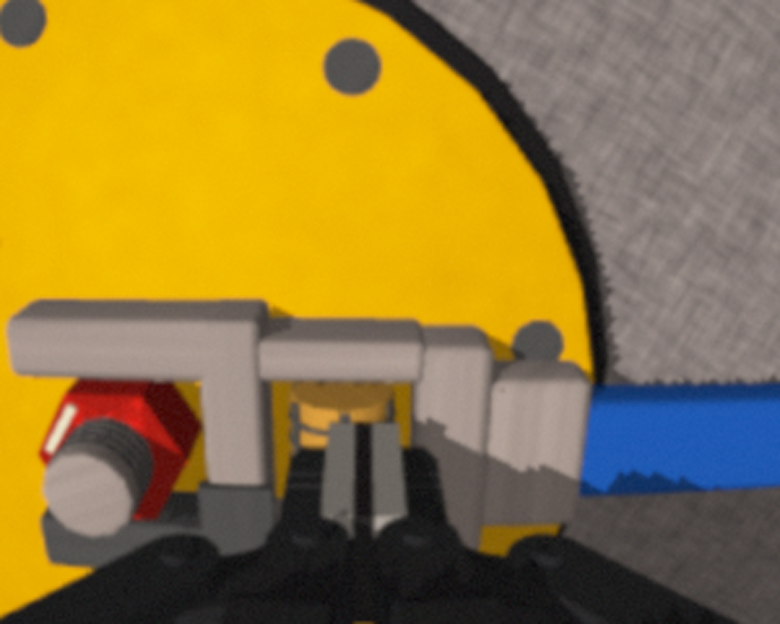

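The fingertip seam sits about 5 mm beyond the worm axis. The force along the wrench is about 4.7 N at 12 N press, so the worm is rolling. I'll repeat the stroke.

Request:
jog_arm(steps=[{"dx": 0,"dy": 0,"dz": 0.06,"twist": 0},{"dx": -0.105,"dy": 0.195,"dz": 0.06,"twist": 0},{"dx": -0.105,"dy": 0.195,"dz": 0.02,"twist": 0},{"dx": -0.105,"dy": 0.195,"dz": -0.02,"twist": 0}])

```text
t: 4.3
tool_pos: [0.5718, 0.0485, 0.0451]
tool_rot: [-3.035, -0.77, 0.002]
contact_force: [-6.7, 1.5, 13.4]
opening: -0.0001
```

Request:
jog_arm(steps=[{"dx": 0,"dy": 0,"dz": -0.04,"twist": 0},{"dx": 0.025,"dy": -0.05,"dz": -0.04,"twist": 0},{"dx": 0.055,"dy": -0.105,"dz": -0.04,"twist": 0},{"dx": 0.085,"dy": -0.16,"dz": -0.04,"twist": 0},{"dx": 0.11,"dy": -0.21,"dz": -0.04,"twist": 0}])

```text
t: 4.92
tool_pos: [0.5785, 0.0362, 0.0456]
tool_rot: [-3.034, -0.77, 0.004]
contact_force: [-9.6, 1.3, 17.6]
opening: 0.0002
```

Request:
jog_arm(steps=[{"dx": 0,"dy": 0,"dz": 0.06,"twist": 0},{"dx": -0.1,"dy": 0.18,"dz": 0.1,"twist": 0},{"dx": -0.1,"dy": 0.18,"dz": 0.1,"twist": 0}])

```text
t: 5.3
tool_pos: [0.5716, 0.0478, 0.0509]
tool_rot: [-3.033, -0.772, 0.006]
contact_force: [-0.4, -0.4, 0.2]
opening: -0.0001
```

Run:
```python
from wr import *
im=shot("wrist","w4.png",(180,80,480,320),2.6); np.savez("w4.npz",**im)
im=shot("scene","s4.png",(290,150,450,270),5);np.savez("s4.npz",**im)
o=ctrl.get_obs(); print(o["tool_pos"],o["contact_force"],o["tool_rot"])
```

```text
[0.57187256 0.04732803 0.0509329 ] [-0.17650428 -0.00908901 -0.04000175] [-3.03334644 -0.77111193  0.00576191]
```

View pics/w4.png

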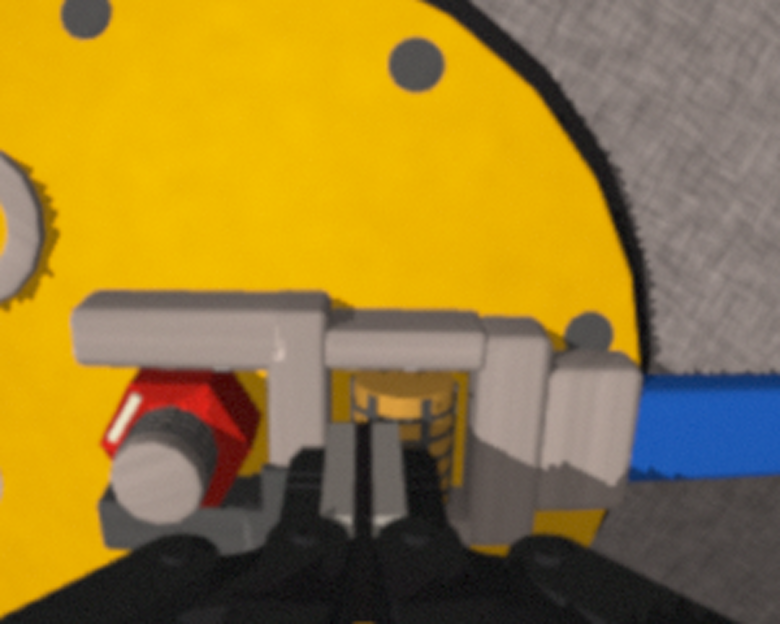

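View pics/s4.png

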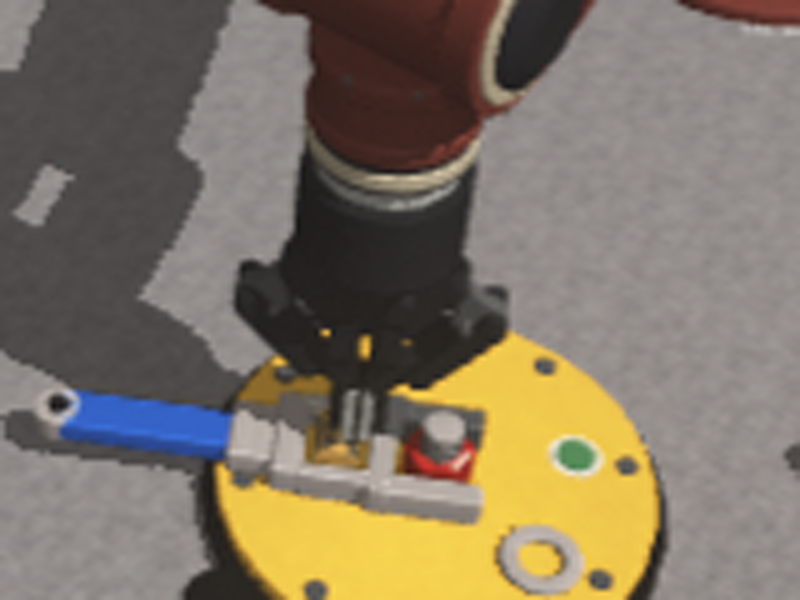

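The wrench hasn't shifted and the worm pattern has moved. More strokes.

Request:
jog_arm(steps=[{"dx": 0,"dy": 0,"dz": -0.13,"twist": 0},{"dx": 0.025,"dy": -0.05,"dz": -0.13,"twist": 0},{"dx": 0.055,"dy": -0.1,"dz": -0.13,"twist": 0},{"dx": 0.085,"dy": -0.155,"dz": -0.13,"twist": 0},{"dx": 0.11,"dy": -0.205,"dz": -0.13,"twist": 0}])

```text
t: 6.02
tool_pos: [0.5792, 0.0356, 0.0456]
tool_rot: [-3.032, -0.771, 0.005]
contact_force: [-6.5, 3.1, 13.8]
opening: 0.0002
```

Request:
jog_arm(steps=[{"dx": 0,"dy": 0,"dz": 0.06,"twist": 0},{"dx": -0.1,"dy": 0.19,"dz": 0.08,"twist": 0},{"dx": -0.1,"dy": 0.19,"dz": 0.08,"twist": 0}])

```text
t: 6.4
tool_pos: [0.5721, 0.0479, 0.0495]
tool_rot: [-3.031, -0.772, 0.007]
contact_force: [-0.1, -0.1, 0.4]
opening: 0.0001
```

Request:
jog_arm(steps=[{"dx": 0,"dy": 0,"dz": -0.12,"twist": 0},{"dx": 0.025,"dy": -0.05,"dz": -0.12,"twist": 0},{"dx": 0.055,"dy": -0.1,"dz": -0.12,"twist": 0},{"dx": 0.085,"dy": -0.155,"dz": -0.12,"twist": 0},{"dx": 0.11,"dy": -0.205,"dz": -0.12,"twist": 0}])

```text
t: 7.02
tool_pos: [0.5791, 0.0363, 0.0455]
tool_rot: [-3.029, -0.772, 0.009]
contact_force: [-9.8, 2.4, 21.0]
opening: 0.0001
```

Run:
```python
from wr import *
im=shot("wrist","w5.png",(180,80,480,320),2.6)
im=shot("scene","s5.png",(290,150,450,270),5);np.savez("s5.npz",**im)
o=ctrl.get_obs(); print(o["tool_pos"],o["contact_force"],o["tool_rot"])
```

```text
[0.57934019 0.03573784 0.04549202] [-9.9441195   0.42069645 19.41447135] [-3.03032337 -0.77226677  0.00812271]
```

View pics/w5.png

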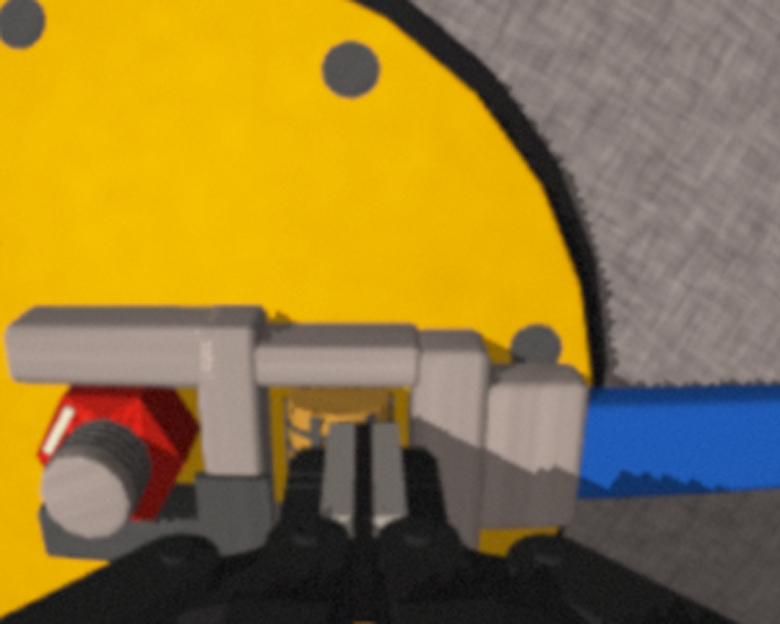

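View pics/s5.png

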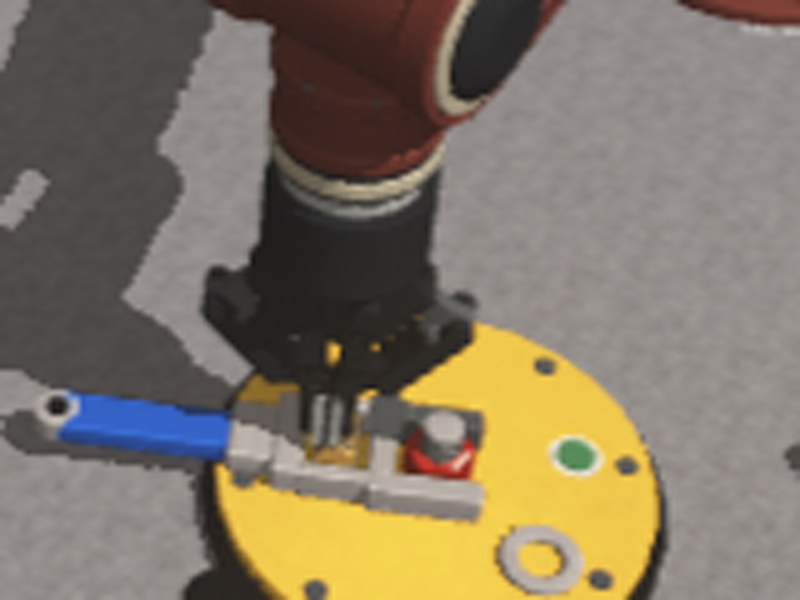

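Request:
jog_arm(steps=[{"dx": 0,"dy": 0,"dz": 0.06,"twist": 0},{"dx": -0.115,"dy": 0.19,"dz": 0.08,"twist": 0},{"dx": -0.115,"dy": 0.19,"dz": 0.08,"twist": 0}])

```text
t: 7.5
tool_pos: [0.5712, 0.0481, 0.0492]
tool_rot: [-3.029, -0.774, 0.011]
contact_force: [-0.2, -0.7, 0.6]
opening: 0.0
```

Request:
jog_arm(steps=[{"dx": 0,"dy": 0,"dz": -0.11,"twist": 0},{"dx": 0.025,"dy": -0.05,"dz": -0.11,"twist": 0},{"dx": 0.055,"dy": -0.1,"dz": -0.11,"twist": 0},{"dx": 0.08,"dy": -0.155,"dz": -0.11,"twist": 0},{"dx": 0.105,"dy": -0.205,"dz": -0.11,"twist": 0}])

```text
t: 8.12
tool_pos: [0.578, 0.0371, 0.0456]
tool_rot: [-3.026, -0.773, 0.011]
contact_force: [-8.6, 5.8, 19.1]
opening: 0.0003
```

Request:
jog_arm(steps=[{"dx": 0,"dy": 0,"dz": 0.5,"twist": 0},{"dx": -0.6,"dy": -0.3,"dz": 1.2,"twist": 0},{"dx": -1.0,"dy": -0.5,"dz": 1.5,"twist": 0},{"dx": -1.0,"dy": -0.5,"dz": 1.5,"twist": 0}])

```text
t: 8.62
tool_pos: [0.518, 0.0066, 0.1366]
tool_rot: [-3.028, -0.772, 0.007]
contact_force: [0.8, -0.3, 0.2]
opening: 0.0001
```

Run:
```python
from wr import *
im=shot("wrist","w6.png",(160,20,460,240),2.6);np.savez("w6.npz",**im)
for k,v in measw(im).items(): print(k,*v)
o=ctrl.get_obs(); print(o["t"],o["tool_pos"],o["contact_force"],o["tool_rot"])
```

```text
plate [0.5496 0.0829] 0.1069
blue [ 0.6162 -0.0412] 2604
hdir [ 0.479 -0.878] -61.35 len 0.0842
origin [0.5483 0.0832]
brass [0.5717 0.0391 0.043 ] [318.7 122.7] [ 298   99   40   46 1233]
8.675 [0.51801126 0.00697978 0.13541418] [-0.6556051   0.14553478 -0.60941328] [-3.02674376 -0.77188723  0.00907205]
```

View pics/w6.png

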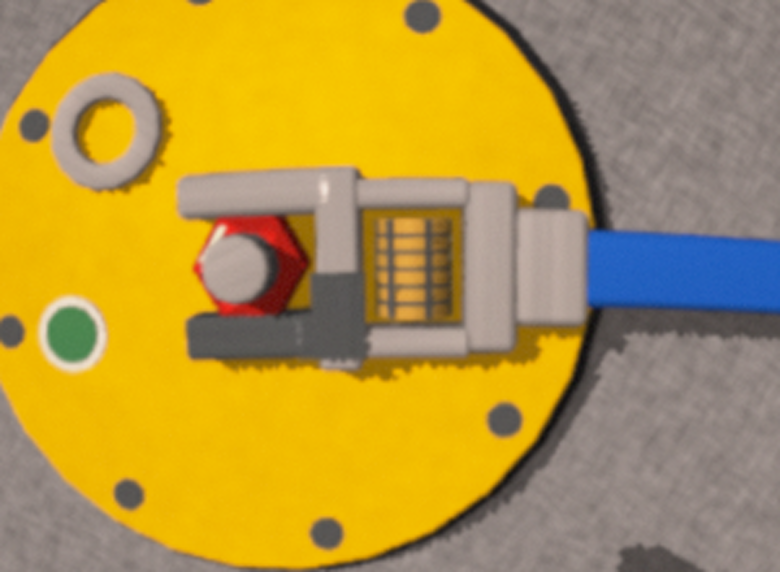

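```bash
python3 - <<'E'
from wr import *
for fn,crop,pts in(("w6.npz",(160,20,2.6),[(185,217),(300,212),(190,318),(300,312),(250,215),(250,315)]),("w1.npz",(160,50,2.8),[(180,130),(280,125),(185,222),(275,216)])):
    im=dict(np.load(fn)); a=np.radians(-61.6); y=np.array([-np.sin(a),np.cos(a)])
    for u,v in pts:
        p=rayw(im,u/crop[2]+crop[0],v/crop[2]+crop[1],.04); print(fn,u,v,p.round(4),"y",((p[:2]-[.5496,.0828])@y).round(4))
E
python3 - <<'E'
import cv2
f=cv2.imread("pics/w6.png")[150:390,160:400]; cv2.imwrite("pics/w6z.png",cv2.resize(f,None,fx=2.5,fy=2.5,interpolation=cv2.INTER_CUBIC))
E
```

```text
w6.npz 185 217 [0.5536 0.1074 0.04  ] y 0.0153
w6.npz 300 212 [0.5705 0.0763 0.04  ] y 0.0153
w6.npz 190 318 [0.5265 0.0922 0.04  ] y -0.0159
w6.npz 300 312 [0.5438 0.0624 0.04  ] y -0.0148
w6.npz 250 215 [0.563  0.0894 0.04  ] y 0.0149
w6.npz 250 315 [0.5359 0.0757 0.04  ] y -0.0154
w1.npz 180 130 [0.5564 0.1067 0.04  ] y 0.0173
w1.npz 280 125 [0.575  0.0714 0.04  ] y 0.0169
w1.npz 185 222 [0.5247 0.0889 0.04  ] y -0.019
w1.npz 275 216 [0.5427 0.0572 0.04  ] y -0.0182
```

View pics/w6z.png

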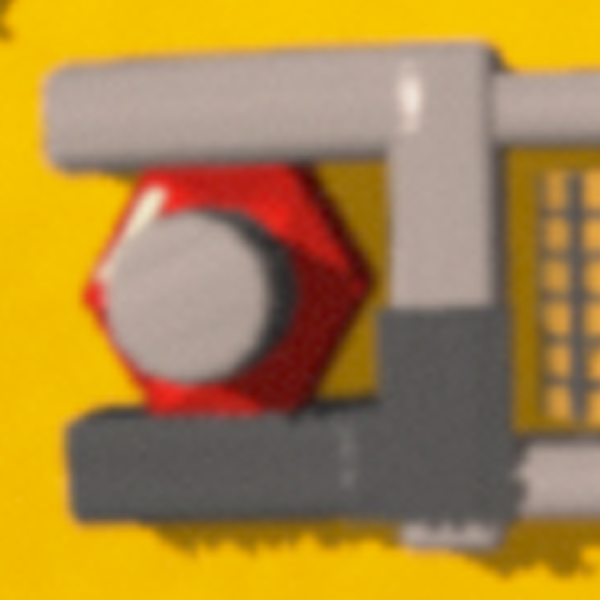

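Run:
```python
from wr import *
im=dict(np.load("top0.npz")); print("receiver",ray(im,323,145,.05))
o=ctrl.get_obs(); print(o["q"].round(3),o["tool_pos"].round(4))
C=np.array([.5496,.0828]); p0=o["tool_pos"][:2]
for s in(.034,.023):
  for th in range(-61,-122,-10):
    a=np.radians(th); d=np.array([np.cos(a),np.sin(a)]); y=np.array([-d[1],d[0]]); P=C+.14*d+s*y; print(s,th,P.round(4),((P-p0)/.06).round(2))
```

```text
receiver [ 0.76436476 -0.10002036  0.05      ]
[-0.138 -0.119  1.945  0.015  1.328  0.93 ] [0.518  0.007  0.1354]
0.034 -61 [ 0.6472 -0.0232] [ 2.15 -0.5 ]
0.034 -71 [ 0.6273 -0.0385] [ 1.82 -0.76]
0.034 -81 [ 0.6051 -0.0502] [ 1.45 -0.95]
0.034 -91 [ 0.5812 -0.0578] [ 1.05 -1.08]
0.034 -101 [ 0.5563 -0.0611] [ 0.64 -1.13]
0.034 -111 [ 0.5312 -0.0601] [ 0.22 -1.12]
0.034 -121 [ 0.5066 -0.0547] [-0.19 -1.03]
0.023 -61 [ 0.6376 -0.0285] [ 1.99 -0.59]
0.023 -71 [ 0.6169 -0.0421] [ 1.65 -0.82]
0.023 -81 [ 0.5942 -0.0519] [ 1.27 -0.98]
0.023 -91 [ 0.5702 -0.0576] [ 0.87 -1.08]
0.023 -101 [ 0.5455 -0.059 ] [ 0.46 -1.1 ]
0.023 -111 [ 0.5209 -0.0561] [ 0.05 -1.05]
0.023 -121 [ 0.4972 -0.049 ] [-0.35 -0.93]
```

Request:
jog_arm(steps=[{"dx": 0.9,"dy": -0.2,"dz": 0,"twist": 0},{"dx": 1.7,"dy": -0.4,"dz": 0,"twist": 0},{"dx": 2.2,"dy": -0.5,"dz": 0,"twist": 0},{"dx": 2.2,"dy": -0.5,"dz": -0.2,"twist": 0},{"dx": 2.2,"dy": -0.5,"dz": -0.8,"twist": 0}])

```text
t: 9.3
tool_pos: [0.651, -0.0227, 0.0868]
tool_rot: [-3.027, -0.773, 0.006]
contact_force: [0.5, 0.2, -0.5]
opening: 0.0002
```

Run:
```python
from wr import *
im=shot("wrist","w7.png");np.savez("w7.npz",**im)
o=ctrl.get_obs(); print(o["t"],o["tool_pos"],o["contact_force"],o["tool_rot"])
```

```text
9.35 [ 0.64591242 -0.02192145  0.07915686] [-2.5017141  -0.353629   -4.40724912] [-3.02254527 -0.77131333  0.02364724]
```

View pics/w7.png

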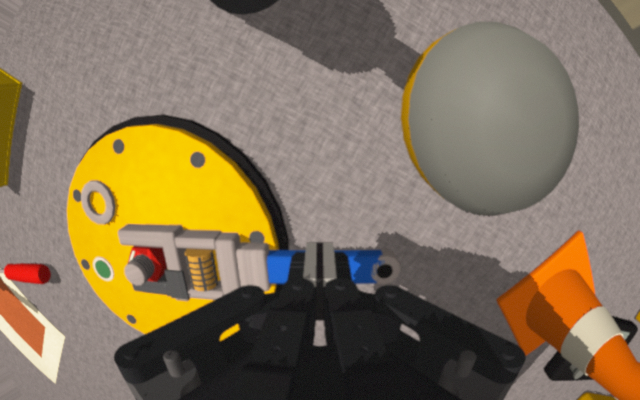

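Run:
```python
from wr import *
im=shot("wrist","w7b.png");np.savez("w7b.npz",**im)
o=ctrl.get_obs(); p=o["tool_pos"]; print(o["t"],p,o["contact_force"],o["tool_rot"],o["dq"].round(3))
for k,v in measw(im).items(): print(k,*v)
print(projw(im,p),projw(im,[p[0],p[1],.03]))
hsv=cv2.cvtColor(im["frame"],cv2.COLOR_RGB2HSV); m=cv2.inRange(hsv,(100,120,60),(125,255,255))
for u in(280,290,350,360): 
    v=np.nonzero(m[:,u])[0]; print(u,v.min(),v.max(),rayw(im,u,v.min(),.036).round(4),((rayw(im,u,v.min(),.036)[:2]-p[:2])@[-.878,-.479]).round(4))
```

```text
9.4 [ 0.64505528 -0.02173767  0.0800283 ] [-1.41328321 -0.27919373 -0.21183368] [-3.02158056 -0.77122329  0.02705392] [ 0.    -0.04  -0.035 -0.001  0.035  0.001]
plate [0.5549 0.0886] 0.1026
blue [ 0.6333 -0.0624] 1103
hdir [-0.593 -0.806] -126.34 len 0.0383
origin [0.7192 0.0544]
brass [0.5779 0.0374 0.043 ] [202.3 267.3] [ 183  247   38   45 1105]
[320.02506035 259.3870334 ] [321.64230598 222.61501069]
280 250 284 [ 0.6159 -0.0057  0.036 ] 0.018
290 249 268 [ 0.62   -0.0113  0.036 ] 0.017
350 250 275 [ 0.639  -0.0469  0.036 ] 0.0174
360 250 282 [ 0.6422 -0.0528  0.036 ] 0.0174
```

Request:
jog_arm(steps=[{"dx": 0.05,"dy": 0.02,"dz": -0.4,"twist": 0},{"dx": 0.05,"dy": 0.02,"dz": -0.8,"twist": 0},{"dx": 0.05,"dy": 0.02,"dz": -0.95,"twist": 0},{"dx": 0.05,"dy": 0.02,"dz": -0.95,"twist": 0}])

```text
t: 9.9
tool_pos: [0.6475, -0.0203, 0.0227]
tool_rot: [-3.021, -0.771, 0.029]
contact_force: [-0.0, 0.5, 0.9]
opening: -0.0002
```

Run:
```python
from wr import *
im=shot("wrist","w8.png",(200,100,460,360),2.3);np.savez("w8.npz",**im)
o=ctrl.get_obs(); p=o["tool_pos"]; print(o["t"],p,o["contact_force"],o["tool_rot"],o["dq"].round(3))
p0=p[:2]; C=np.array([.5496,.0828])
for s in(.025,):
  for th in range(-61,-122,-6):
    a=np.radians(th); d=np.array([np.cos(a),np.sin(a)]); y=np.array([-d[1],d[0]]); P=C+.14*d+s*y; print(s,th,P.round(4),((P-p0)/.06).round(2))
```

```text
9.95 [ 0.64830605 -0.0204278   0.02374749] [ 0.81458929 -0.25314215  0.26683171] [-3.0217587  -0.77154238  0.02608815] [-0.002 -0.013 -0.017 -0.001 -0.003 -0.   ]
0.025 -61 [ 0.6393 -0.0275] [-0.15 -0.12]
0.025 -67 [ 0.6273 -0.0363] [-0.35 -0.26]
0.025 -73 [ 0.6144 -0.0438] [-0.56 -0.39]
0.025 -79 [ 0.6009 -0.0499] [-0.79 -0.49]
0.025 -85 [ 0.5867 -0.0545] [-1.03 -0.57]
0.025 -91 [ 0.5722 -0.0576] [-1.27 -0.62]
0.025 -97 [ 0.5574 -0.0592] [-1.52 -0.65]
0.025 -103 [ 0.5425 -0.0592] [-1.76 -0.65]
0.025 -109 [ 0.5277 -0.0577] [-2.01 -0.62]
0.025 -115 [ 0.5131 -0.0546] [-2.25 -0.57]
0.025 -121 [ 0.4989 -0.0501] [-2.49 -0.49]
```

View pics/w8.png

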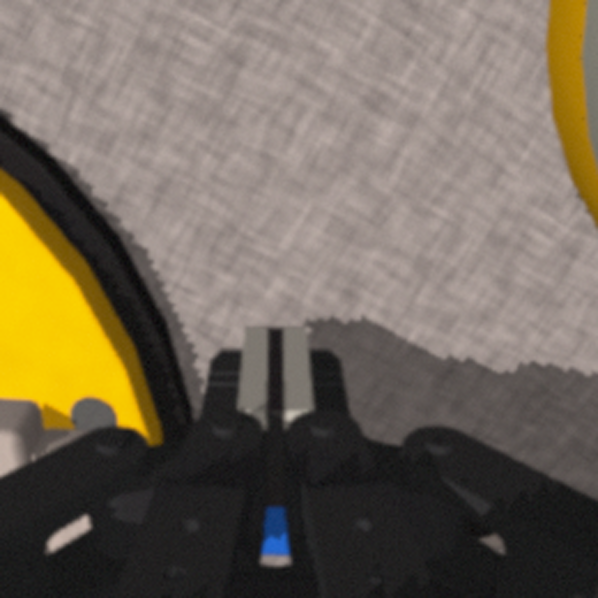

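The fingertip is down beside the handle with no contact. Starting the clockwise sweep along the arc.

Request:
jog_arm(steps=[{"dx": -0.15,"dy": -0.12,"dz": 0,"twist": 0},{"dx": -0.25,"dy": -0.19,"dz": 0,"twist": -0.3},{"dx": -0.35,"dy": -0.26,"dz": 0,"twist": -0.6},{"dx": -0.46,"dy": -0.32,"dz": 0,"twist": -0.9},{"dx": -0.56,"dy": -0.39,"dz": 0,"twist": -1.2}])

```text
t: 10.58
tool_pos: [0.6157, -0.044, 0.0254]
tool_rot: [-3.085, -0.448, 0.015]
contact_force: [3.3, 2.8, -0.8]
opening: -0.0001
```

```bash
cat > nxt.py <<'E'
from wr import *
o=ctrl.get_obs(); p=o["tool_pos"]; print(o["t"],p.round(4),o["contact_force"].round(1),"rot",o["tool_rot"].round(3))
p0=p[:2]; C=np.array([.5496,.0828]); r=p0-C; s=.025; print("th now",np.degrees(np.arctan2(r[1],r[0])-np.arctan2(s,.14)).round(1), "R",np.hypot(*r).round(4),"tool y",(2*np.degrees(np.arctan2(-o["tool_rot"][1],-o["tool_rot"][0]))-90).round(1))
for th in range(-70,-125,-3):
    a=np.radians(th); d=np.array([np.cos(a),np.sin(a)]); y=np.array([-d[1],d[0]]); P=C+.14*d+s*y; print(th,((P-p0)/.06).round(2),end="; ")
E
python3 nxt.py
python3 - <<'E'
from wr import *
im=shot("wrist","w9.png",(100,100,500,400),2)
E
```

```text
10.575 [ 0.6157 -0.044   0.0254] [ 3.3  2.8 -0.8] rot [-3.085 -0.448  0.015]
th now -72.6 R 0.143 tool y -73.5
-70 [0.09 0.06]; -73 [-0.02  0.  ]; -76 [-0.13 -0.05]; -79 [-0.25 -0.1 ]; -82 [-0.36 -0.14]; -85 [-0.48 -0.17]; -88 [-0.6 -0.2]; -91 [-0.73 -0.23]; -94 [-0.85 -0.24]; -97 [-0.97 -0.25]; -100 [-1.1  -0.26]; -103 [-1.22 -0.25]; -106 [-1.34 -0.24]; -109 [-1.47 -0.23]; -112 [-1.59 -0.21]; -115 [-1.71 -0.18]; -118 [-1.83 -0.14]; -121 [-1.95 -0.1 ]; -124 [-2.06 -0.05];
```

View pics/w9.png

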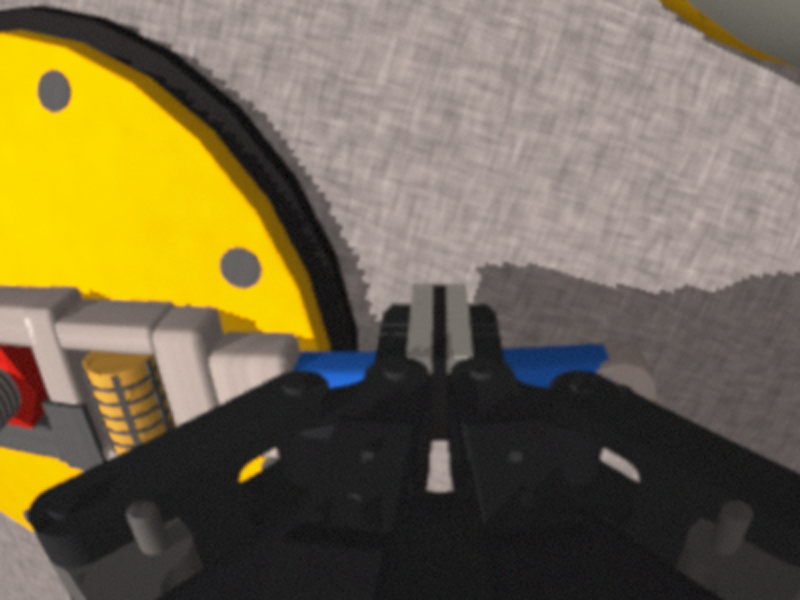

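Request:
jog_arm(steps=[{"dx": -0.13,"dy": -0.05,"dz": -0.03,"twist": -0.3},{"dx": -0.25,"dy": -0.1,"dz": -0.03,"twist": -0.6},{"dx": -0.36,"dy": -0.14,"dz": -0.03,"twist": -0.9},{"dx": -0.48,"dy": -0.17,"dz": -0.03,"twist": -1.2},{"dx": -0.6,"dy": -0.2,"dz": -0.03,"twist": -1.5}])

```text
t: 11.25
tool_pos: [0.5808, -0.0569, 0.0255]
tool_rot: [-3.117, -0.037, 0.003]
contact_force: [3.7, 1.5, -0.3]
opening: 0.0001
```

```bash
python3 nxt.py
python3 - <<'E'
from wr import *
im=shot("wrist","w10.png",(60,100,460,400),2)
im=shot("scene","s10.png",(270,180,450,300),4)
E
```

```text
11.25 [ 0.5808 -0.0569  0.0255] [ 3.7  1.5 -0.3] rot [-3.117e+00 -3.700e-02  3.000e-03]
th now -87.5 R 0.1431 tool y -88.6
-70 [0.67 0.28]; -73 [0.56 0.22]; -76 [0.45 0.16]; -79 [0.33 0.12]; -82 [0.22 0.08]; -85 [0.1  0.04]; -88 [-0.02  0.01]; -91 [-0.14 -0.01]; -94 [-0.27 -0.03]; -97 [-0.39 -0.04]; -100 [-0.52 -0.04]; -103 [-0.64 -0.04]; -106 [-0.76 -0.03]; -109 [-0.89 -0.01]; -112 [-1.01  0.01]; -115 [-1.13  0.04]; -118 [-1.25  0.07]; -121 [-1.36  0.11]; -124 [-1.48  0.16];
```

View pics/w10.png

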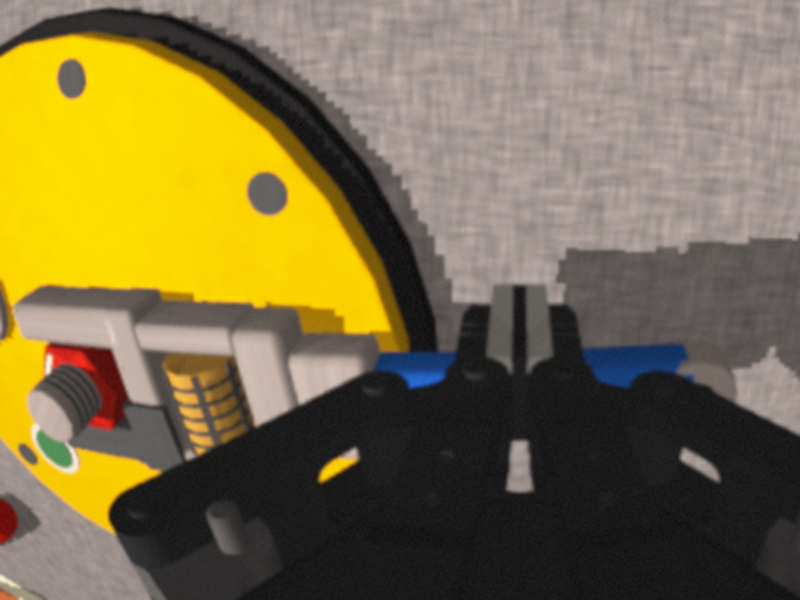

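View pics/s10.png

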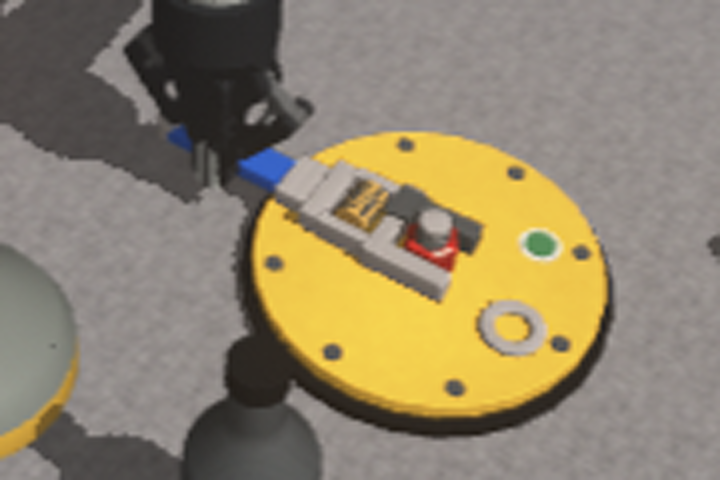

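The nut's white mark turns with the wrench, the push is about 4 N, and the wrench is flat. Continuing.

Request:
jog_arm(steps=[{"dx": -0.14,"dy": -0.01,"dz": -0.02,"twist": -0.3},{"dx": -0.27,"dy": -0.03,"dz": -0.02,"twist": -0.6},{"dx": -0.39,"dy": -0.04,"dz": -0.02,"twist": -0.9},{"dx": -0.52,"dy": -0.04,"dz": -0.02,"twist": -1.2},{"dx": -0.64,"dy": -0.04,"dz": -0.02,"twist": -1.5}])

```text
t: 11.98
tool_pos: [0.5431, -0.0601, 0.0254]
tool_rot: [-3.096, 0.368, -0.005]
contact_force: [3.9, -0.4, -0.3]
opening: -0.0001
```

```bash
python3 nxt.py
```

```text
11.975 [ 0.5431 -0.0601  0.0254] [ 3.9 -0.4 -0.3] rot [-3.096  0.368 -0.005]
th now -102.7 R 0.143 tool y -103.6
-70 [1.3  0.33]; -73 [1.19 0.27]; -76 [1.08 0.22]; -79 [0.96 0.17]; -82 [0.85 0.13]; -85 [0.73 0.09]; -88 [0.61 0.06]; -91 [0.48 0.04]; -94 [0.36 0.02]; -97 [0.24 0.01]; -100 [0.11 0.01]; -103 [-0.01  0.01]; -106 [-0.13  0.02]; -109 [-0.26  0.04]; -112 [-0.38  0.06]; -115 [-0.5   0.09]; -118 [-0.62  0.13]; -121 [-0.74  0.17]; -124 [-0.85  0.21];
```

Now slower, 2° per row, watching for the stop.

Request:
jog_arm(steps=[{"dx": -0.09,"dy": 0.01,"dz": 0,"twist": -0.2},{"dx": -0.17,"dy": 0.02,"dz": 0,"twist": -0.4},{"dx": -0.26,"dy": 0.03,"dz": 0,"twist": -0.6},{"dx": -0.34,"dy": 0.05,"dz": 0,"twist": -0.8}])

```text
t: 12.48
tool_pos: [0.5229, -0.0576, 0.0259]
tool_rot: [-3.063, 0.586, -0.01]
contact_force: [2.9, -4.7, -0.0]
opening: 0.0001
```

```bash
python3 nxt.py
```

```text
12.475 [ 0.5229 -0.0576  0.0259] [ 2.9 -4.7 -0. ] rot [-3.063  0.586 -0.01 ]
th now -110.9 R 0.1429 tool y -111.7
-70 [1.63 0.29]; -73 [1.53 0.23]; -76 [1.41 0.18]; -79 [1.3  0.13]; -82 [1.18 0.09]; -85 [1.06 0.05]; -88 [0.94 0.02]; -91 [ 0.82 -0.  ]; -94 [ 0.7  -0.02]; -97 [ 0.57 -0.03]; -100 [ 0.45 -0.03]; -103 [ 0.33 -0.03]; -106 [ 0.2  -0.02]; -109 [ 0.08 -0.  ]; -112 [-0.04  0.02]; -115 [-0.16  0.05]; -118 [-0.28  0.08]; -121 [-0.4   0.13]; -124 [-0.51  0.17];
```

Request:
jog_arm(steps=[{"dx": -0.05,"dy": 0.01,"dz": 0,"twist": -0.1},{"dx": -0.09,"dy": 0.02,"dz": 0,"twist": -0.2},{"dx": -0.13,"dy": 0.03,"dz": 0,"twist": -0.3}])

```text
t: 12.85
tool_pos: [0.515, -0.0559, 0.0259]
tool_rot: [-3.047, 0.668, -0.011]
contact_force: [3.4, -2.9, -0.5]
opening: -0.0001
```

```bash
python3 nxt.py;  python3 - <<'E'
from wr import *
im=shot("wrist","w11.png",(60,100,460,400),2)
im=shot("scene","s11.png",(270,180,450,300),4)
E
```

```text
12.85 [ 0.515  -0.0559  0.0259] [ 3.4 -2.9 -0.5] rot [-3.047  0.668 -0.011]
th now -114.1 R 0.1429 tool y -114.7
-70 [1.77 0.26]; -73 [1.66 0.2 ]; -76 [1.55 0.15]; -79 [1.43 0.1 ]; -82 [1.31 0.06]; -85 [1.19 0.02]; -88 [ 1.07 -0.01]; -91 [ 0.95 -0.03]; -94 [ 0.83 -0.05]; -97 [ 0.71 -0.06]; -100 [ 0.58 -0.06]; -103 [ 0.46 -0.06]; -106 [ 0.33 -0.05]; -109 [ 0.21 -0.03]; -112 [ 0.09 -0.01]; -115 [-0.03  0.02]; -118 [-0.15  0.06]; -121 [-0.27  0.1 ]; -124 [-0.38  0.14];
```

View pics/w11.png

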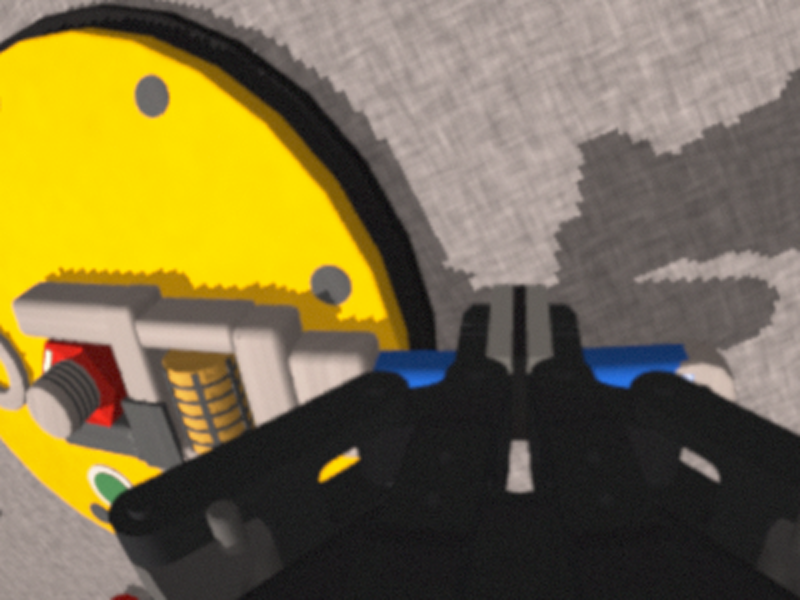

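Request:
jog_arm(steps=[{"dx": -0.04,"dy": 0.01,"dz": 0,"twist": -0.1},{"dx": -0.08,"dy": 0.02,"dz": 0,"twist": -0.2},{"dx": -0.12,"dy": 0.03,"dz": 0,"twist": -0.3}])

```text
t: 13.32
tool_pos: [0.5075, -0.0538, 0.0259]
tool_rot: [-3.028, 0.748, -0.011]
contact_force: [2.8, -1.0, -0.3]
opening: 0.0002
```

```bash
python3 nxt.py
```

```text
13.325 [ 0.5075 -0.0538  0.0259] [ 2.8 -1.  -0.3] rot [-3.028  0.748 -0.011]
th now -117.2 R 0.143 tool y -117.8
-70 [1.89 0.23]; -73 [1.78 0.17]; -76 [1.67 0.11]; -79 [1.56 0.07]; -82 [1.44 0.02]; -85 [ 1.32 -0.01]; -88 [ 1.2  -0.04]; -91 [ 1.08 -0.06]; -94 [ 0.95 -0.08]; -97 [ 0.83 -0.09]; -100 [ 0.71 -0.09]; -103 [ 0.58 -0.09]; -106 [ 0.46 -0.08]; -109 [ 0.34 -0.06]; -112 [ 0.21 -0.04]; -115 [ 0.09 -0.01]; -118 [-0.03  0.02]; -121 [-0.14  0.06]; -124 [-0.26  0.11];
```

Request:
jog_arm(steps=[{"dx": -0.04,"dy": 0.01,"dz": 0,"twist": -0.1},{"dx": -0.08,"dy": 0.03,"dz": 0,"twist": -0.2},{"dx": -0.12,"dy": 0.04,"dz": 0,"twist": -0.3}])

```text
t: 13.7
tool_pos: [0.5002, -0.0514, 0.0259]
tool_rot: [-3.007, 0.829, -0.013]
contact_force: [3.6, -2.8, -1.0]
opening: 0.0002
```

```bash
python3 nxt.py;  python3 - <<'E'
from wr import *
im=shot("wrist","w12.png",(60,100,460,400),2)
im=shot("top","t12.png",(220,160,340,250),6); np.savez("t12.npz",**im)
E
```

```text
13.7 [ 0.5002 -0.0514  0.0259] [ 3.6 -2.8 -1. ] rot [-3.007  0.829 -0.013]
th now -120.3 R 0.143 tool y -120.8
-70 [2.01 0.19]; -73 [1.9  0.13]; -76 [1.79 0.07]; -79 [1.68 0.03]; -82 [ 1.56 -0.02]; -85 [ 1.44 -0.05]; -88 [ 1.32 -0.08]; -91 [ 1.2 -0.1]; -94 [ 1.08 -0.12]; -97 [ 0.95 -0.13]; -100 [ 0.83 -0.13]; -103 [ 0.7  -0.13]; -106 [ 0.58 -0.12]; -109 [ 0.46 -0.11]; -112 [ 0.34 -0.08]; -115 [ 0.21 -0.05]; -118 [ 0.1  -0.02]; -121 [-0.02  0.02]; -124 [-0.14  0.07];
```

View pics/w12.png

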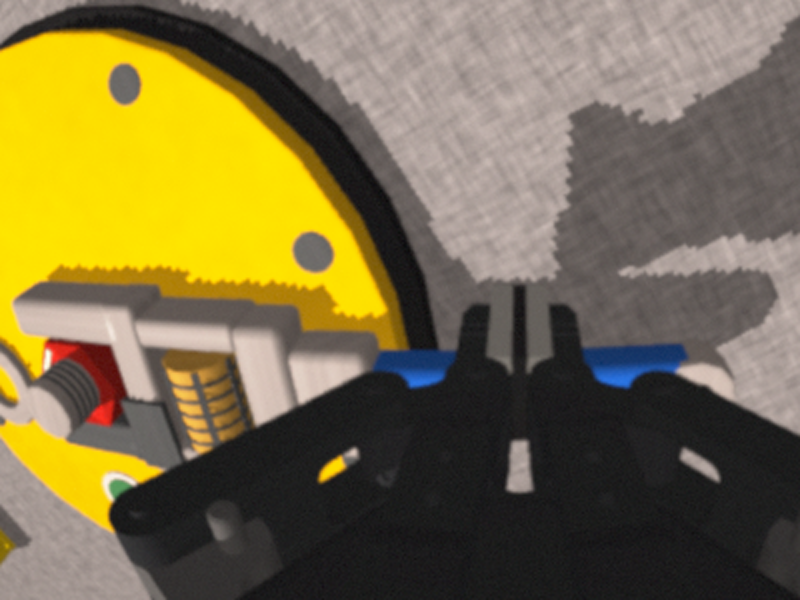

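View pics/t12.png

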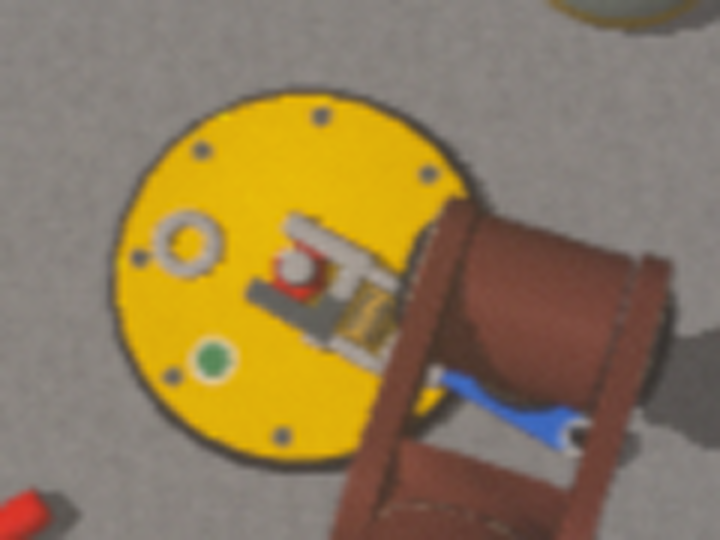

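Request:
jog_arm(steps=[{"dx": -0.04,"dy": 0.02,"dz": 0,"twist": -0.1},{"dx": -0.07,"dy": 0.03,"dz": 0,"twist": -0.2}])

```text
t: 14.05
tool_pos: [0.4968, -0.0499, 0.0262]
tool_rot: [-2.992, 0.882, -0.017]
contact_force: [6.1, -3.4, -2.2]
opening: -0.0
```

```bash
python3 nxt.py|head -2
```

```text
14.05 [ 0.4968 -0.0499  0.0262] [ 6.1 -3.4 -2.2] rot [-2.992  0.882 -0.017]
th now -121.8 R 0.1429 tool y -122.8
```

Request:
jog_arm(steps=[{"dx": -0.04,"dy": 0.02,"dz": 0,"twist": 0},{"dx": -0.05,"dy": 0.02,"dz": 0,"twist": 0}])

```text
t: 14.3
tool_pos: [0.4954, -0.0492, 0.0268]
tool_rot: [-2.992, 0.883, -0.025]
contact_force: [7.9, -2.4, -4.3]
opening: -0.0004
```

```bash
python3 nxt.py|head -2
```

```text
14.3 [ 0.4954 -0.0492  0.0268] [ 7.9 -2.4 -4.3] rot [-2.992  0.883 -0.025]
th now -122.4 R 0.1427 tool y -122.9
```

Request:
jog_arm(steps=[{"dx": -0.05,"dy": 0.025,"dz": 0,"twist": 0},{"dx": -0.05,"dy": 0.025,"dz": 0,"twist": 0}])

```text
t: 14.55
tool_pos: [0.4942, -0.0483, 0.0273]
tool_rot: [-2.992, 0.883, -0.033]
contact_force: [8.5, -4.3, -3.5]
opening: 0.0001
```

```bash
python3 nxt.py|head -2
python3 - <<'E'
from wr import *
im=shot("wrist","w13.png",(60,100,460,400),2)
E
```

```text
14.55 [ 0.4942 -0.0483  0.0273] [ 8.5 -4.3 -3.5] rot [-2.992  0.883 -0.033]
th now -123.0 R 0.1424 tool y -122.9
```

View pics/w13.png

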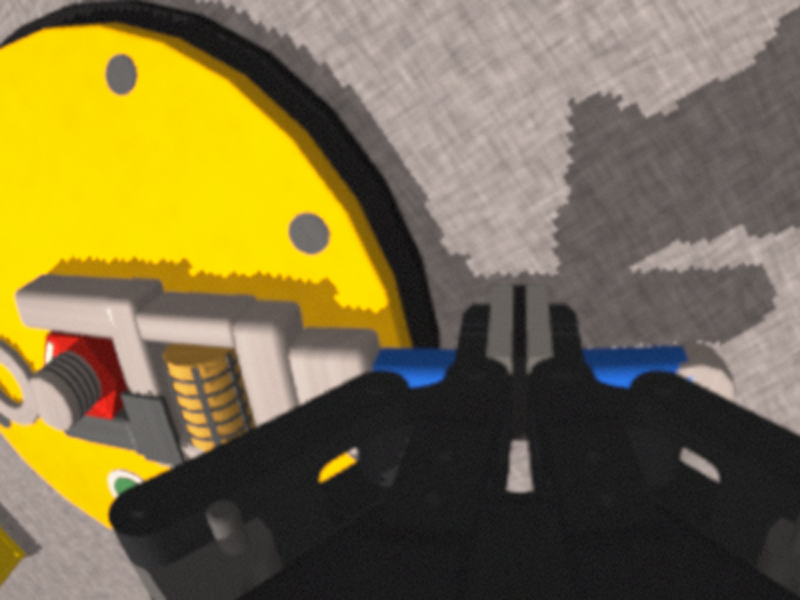

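Request:
jog_arm(steps=[{"dx": 0.1,"dy": -0.06,"dz": 0,"twist": 0},{"dx": 0.28,"dy": -0.18,"dz": 0,"twist": 0},{"dx": 0.28,"dy": -0.18,"dz": 0.6,"twist": 0},{"dx": 0.28,"dy": -0.18,"dz": 1.4,"twist": 0},{"dx": 0.28,"dy": -0.18,"dz": 1.8,"twist": 0}])

```text
t: 15.22
tool_pos: [0.5119, -0.0594, 0.1379]
tool_rot: [-2.991, 0.884, -0.035]
contact_force: [-0.1, -0.3, 0.1]
opening: 0.0001
```

Request:
jog_arm(steps=[{"dx": -0.9,"dy": 0.0,"dz": 0.6,"twist": 0},{"dx": -1.4,"dy": -0.3,"dz": 0.6,"twist": 0},{"dx": -1.4,"dy": -0.3,"dz": 0.6,"twist": 0}])

```text
t: 15.6
tool_pos: [0.4267, -0.0779, 0.174]
tool_rot: [-2.99, 0.887, -0.035]
contact_force: [0.4, -0.3, -0.1]
opening: -0.0
```

Run:
```python
from wr import *
im=shot("wrist","w14.png");np.savez("w14.npz",**im)
for k,v in measw(im).items(): print(k,*v)
o=ctrl.get_obs(); print(o["t"],o["tool_pos"],o["contact_force"])
im=shot("top","t14.png",(220,160,340,250),6); np.savez("t14.npz",**im)
```

```text
plate [0.5487 0.0813] 0.1069
blue [ 0.478  -0.0385] 1971
hdir [-0.486 -0.874] -119.06 len 0.0808
origin [0.5481 0.0877]
brass [0.5215 0.0356 0.043 ] [174.6 173.2] [162 156  26  36 688]
15.65 [ 0.42741504 -0.07761518  0.17376529] [-0.55334011  0.39290142  0.24751235]
```

View pics/w14.png

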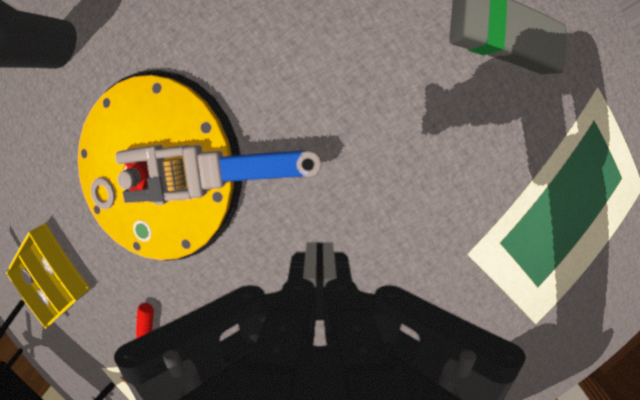

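View pics/t14.png

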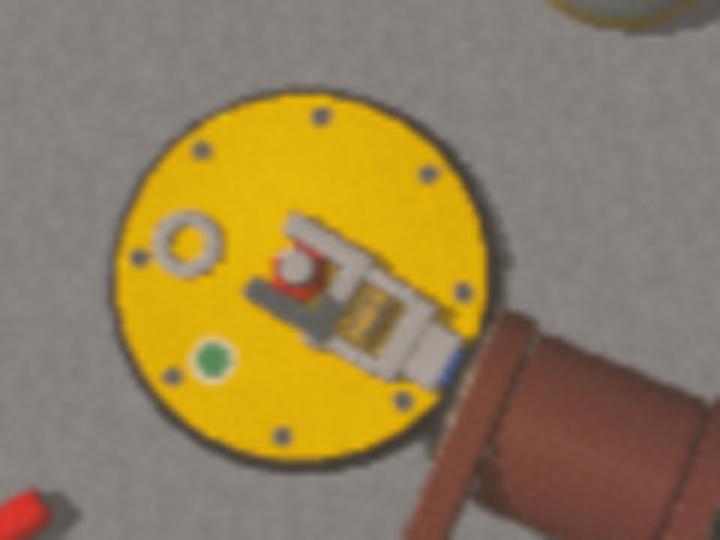

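The wrench lies flat on the nut and the handle is at about -119°, so it has turned about 57.7°. I'll take a close-up to check the nut and jaws.

Request:
jog_arm(steps=[{"dx": 0.2,"dy": 0.8,"dz": 0,"twist": 0},{"dx": 0.5,"dy": 1.7,"dz": -0.3,"twist": 0},{"dx": 0.65,"dy": 2.4,"dz": -0.6,"twist": 0},{"dx": 0.65,"dy": 2.4,"dz": -0.6,"twist": 0},{"dx": 0.65,"dy": 2.4,"dz": -0.6,"twist": 0}])

```text
t: 16.32
tool_pos: [0.467, 0.0668, 0.1372]
tool_rot: [-2.991, 0.884, -0.032]
contact_force: [-0.1, -0.1, -0.2]
opening: -0.0003
```

Run:
```python
from wr import *
im=shot("wrist","w15.png",(180,20,480,240),2.6);np.savez("w15.npz",**im)
for k,v in measw(im).items(): print(k,*v)
o=ctrl.get_obs(); print(o["t"],o["tool_pos"],o["contact_force"])
print(projw(im,[.5496,.0828,.058]))
```

```text
plate [0.5489 0.0827] 0.1069
blue [ 0.4776 -0.0376] 2583
hdir [-0.495 -0.869] -119.65 len 0.0848
origin [0.5474 0.0849]
brass [0.5226 0.0412 0.043 ] [311.3 126.3] [ 291  103   41   46 1231]
16.375 [0.46719441 0.06625716 0.13773053] [-0.70303768  0.33872971 -0.65114133]
[242.89823302 128.7895211 ]
```

View pics/w15.png

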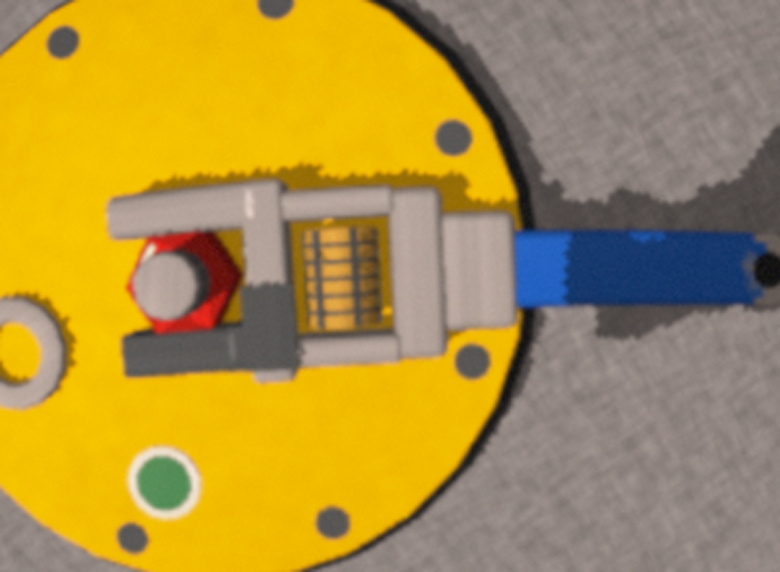

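Run:
```python
from wr import *
f=cv2.imread("pics/w15.png")[160:400,90:330]; cv2.imwrite("pics/w15z.png",cv2.resize(f,None,fx=2.5,fy=2.5,interpolation=cv2.INTER_CUBIC))
im=dict(np.load("w15.npz")); a=np.radians(-119.4); d=np.array([np.cos(a),np.sin(a)]); y=np.array([-d[1],d[0]])
for u,v in[(115,238),(240,228),(125,336),(235,330)]:
    p=rayw(im,u/2.6+180,v/2.6+20,.04)[:2]-[.5494,.0828]; print(u,v,"d",(p@d).round(4),"y",(p@y).round(4))
# red nut top face outline angle in both images
for fn in("w6.npz","w15.npz"):
    im=dict(np.load(fn)); hsv=cv2.cvtColor(im["frame"],cv2.COLOR_RGB2HSV); m=cv2.inRange(hsv,(0,150,60),(6,255,255))|cv2.inRange(hsv,(174,150,60),(180,255,255))
    m[:60]=0;m[180:]=0;m[:,:200]=0;m[:,330:]=0
    v,u=np.nonzero(m); print(fn,len(u)); P=np.array([rayw(im,a,b,.041)[:2] for a,b in zip(u,v)])-[.5496,.0828]
    r=np.hypot(*P.T); i=np.argsort(-r)[:14]; print(np.c_[np.degrees(np.arctan2(P[i,1],P[i,0])).round(0),(r[i]*1e3).round(1)].tolist())
```

```text
115 238 d -0.0195 y 0.0149
240 228 d 0.02 y 0.0138
125 336 d -0.0194 y -0.0159
235 330 d 0.0158 y -0.017
w6.npz 575
[[-7.0, 17.5], [174.0, 17.2], [180.0, 17.1], [-5.0, 17.1], [-56.0, 17.0], [-58.0, 16.9], [-61.0, 16.9], [-64.0, 16.9], [-8.0, 16.9], [60.0, 16.9], [176.0, 16.8], [-178.0, 16.7], [-117.0, 16.7], [120.0, 16.7]]
w15.npz 573
[[-119.0, 18.1], [-121.0, 18.1], [-124.0, 18.0], [179.0, 17.9], [-177.0, 17.8], [118.0, 17.8], [-173.0, 17.7], [-170.0, 17.6], [-114.0, 17.6], [177.0, 17.5], [-116.0, 17.4], [121.0, 17.4], [-119.0, 17.3], [-129.0, 17.3]]
```

View pics/w15z.png

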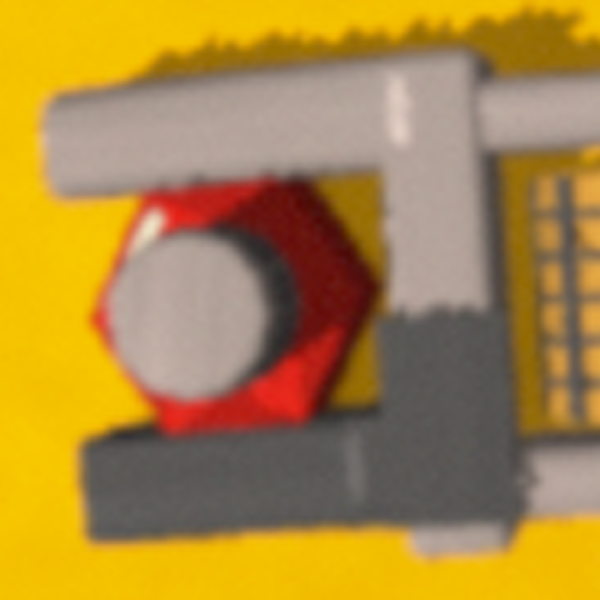

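Run:
```python
from wr import *
o=ctrl.get_obs(); print(o["t"],o["contact_force"].round(2),o["dq"].round(3))
print(ctrl.finish_job())
```

```text
16.375 [-0.7   0.34 -0.65] [-0.017 -0.018 -0.001  0.    -0.     0.001]
the job is handed in; nothing more can be done
None
```

I closed the wrench's jaws on the nut with the worm, swung the handle clockwise until the nut came up against its stop, and handed the job in at 16.4 s. `finish_job` gives no verdict, so the result rests on my own checks.

- **Closing the jaws:** I rolled the worm with shut fingertips in five pressed strokes, towards the handle's end. The jaw gap went from about 36 mm to about 30.5 mm. The drag along the wrench rose from about 5 N to 9 N on the last stroke, which suggests the jaws had met the nut.
- **Turning the nut:** I pushed the blue handle along an arc with 4–5 N. Near the end the force rose to about 9 N while the handle barely moved. I read that as the stop and backed off.
- **Nut angle:** I could only measure it indirectly. The handle turned about 58° (1.01 rad), and the nut's corners are still aligned with the jaws. With the starting angle of 0 to 0.12 rad, that puts the nut at its stop, to within a few degrees.
- **Last look:** The gap measured about 30.8 mm, slightly wider than before but within 2 mm of the nut's size. The wrench looks flat on the nut, with its mouth within about 3 mm of the nut's axis. The gripper is clear above it and the force reading is about zero.

The two final handle readings differed by 0.6° (-119.1° and -119.7°), and both fell short of the fingertip's -122° to -123°. I put that down to the gripper tilting and arm compliance under load. I saw no bystander move, but I did not measure their positions again at the end.

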